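# Load two relay modules into the tilted rail

### The job

Put the two black relay modules with a stepped end that lie loose on the green mat into the tilted rail: set each one in the open trough at the rail's upper end, stepped end leading downhill like the module already inside, and let it slide down into the clear tube until it rests against the one before it.

Things in the scene. Friction and masses are not known exactly. Their poses are not given: they have to be found in the camera images.
- mod_a_center (a point): Relay module: upright black block, 52 long (x), 30 wide (y), 44 mm high (z), 90 g, on the mat at any yaw. Its +x end is a step: the last 16 mm are only 24 high, with 3 brass terminals; the rest has a grey patch on top. Point: middle of the footprint, 22 mm up. Grip across the 30 mm, 4 mm towards -x of the point, by the upper 30 mm only, so the fingertips clear the trough walls.
- mod_b_center (a point): The other relay module, identical: same point, axes and grip. Either may go in first. Bystanders on the mat: a longer black block without step, a flat black block, a round capacitor, a copper choke, a screwdriver.
- load_spot (a point): Floor of the rail's open aluminium trough, middle of where a module is set down, 125 mm over the mat. x: along the rail, 25 degrees downhill; z: square to the floor, up; y: across. Trough: x -54 to 51 mm, 42 mm wide inside, side walls 8 mm high, 3 thick. Slippery: a module let go here slides down by itself. The rail is fixed; its place and yaw vary.
- tube_mouth (a point): Floor of the clear tube at its upper mouth, 51 mm downhill of load_spot, same axes. Tube: 42 wide, 55 mm high inside, roof slotted along the middle, end stop 164 mm from the mouth. An identical module is fixed against the stop, step downhill. Home, from the mouth: first module's point x = 86 mm, second's x = 34 mm, z = 22 mm.
Things that resemble listed ones, but are neither listed nor needed, are in the scene too. Leave any blue or red look-alike of the part that bears mod_b_center alone.

How it is judged:
By the outcome, as a careful person would: the job done as asked, in the order asked, and still so for the second after the job is handed in, with the robot touching nothing.
It also fails if it takes over 54 s, if anything falls off the work surface, if the arm or the gripper's body presses on something with over 40 N, if the wrist force passes 120 N, or if a joint passes its speed limit or range.

### The arm

A 6-joint arm with a two-finger parallel gripper is mounted at the origin on the work surface. World frame = base frame: x ahead of the robot, y to its left, z up, the work surface at z = 0. Lengths are in m, angles in degrees, forces in N, time in s.
With the tool pointing down it reaches from about 0.3 to 0.75 m from the base axis. Payload 8.5 kg.
Tool frame: the origin (TCP) lies at the very end of the fingers, on their centre line; the grasp point (between the pads) lies 19 mm behind it; z points along the fingers, y is the direction in which the jaws open and shut (so a half turn about z gives the same grasp; the last joint's range is limited). The gripper opens to 85 mm and grips with 20 to 120 N. Pads are 22 mm wide; open, the fingers measure 114 mm over their backs; the gripper's body (76 mm by 85 mm) begins 54 mm behind the grasp point. The pads swing forward as they close: fully open they stand 13 mm farther back than shut.
Start: joints at [-84.93, 21.807, 74.336, -0, 83.858, -12.336], TCP at [0.165, -0.525, 0.231] pointing down, gripper open.
Joint ranges: [-178.18, 178.18], [-50.72, 133.34], [12.68, 142.11], [-81.47, 261.47], [9.98, 163.14], [-165.26, 165.26]. Speed limits (degrees/s): [136.94, 136.94, 180, 180, 180, 180].

### API

Orientations are given as a 3x3 rotation matrix whose columns are the frame's x, y, z axes.
In Python, from rig import observe, get_image, calibration, close_job gives the robot as it stands.
- The arm moves only by the tool servo_tool, never from a script. Its argument "commands" is a list of rows, each an object with "delta_rot": the turn, a rotation vector about the world's x, y, z in units of 6 degrees (1.0 is 6 degrees), a list of three; "travel": the shift along the world's x, y, z in units of 30 mm (1.0 is 30 mm), a list of three; "fingers": the closure in counts, from 0 (fully open) to 255 (shut). A call has 1 to 8 rows; each row shifts and turns the pose as measured when the row begins; what a row does not reach is not made up. A row lasts 1/10 s, in which the tool goes at most 50 mm and 8.59 degrees, less where a joint would pass 70% of its speed; a pose out of reach is approached as far as the arm can. A call is refused whole if a number of a shift passes 1 or a number of a turn 1, either way. A call with a gripper value outside its range is refused whole. The fingers move at their own pace and stop on an object; "squeeze" is the grip in N (left out, the last holds). Time passes only in rows, so rows that do not move let the fingers close. It gives the time, the measured TCP pose, the force and the opening at its end, in the units of the state.
- observe(): the state, without advancing time (a new reading comes with each control period).
- get_image(name): name is "scene" or "top"; returns the picture (384x512x3 uint8, red, green, blue); there is no depth.
- calibration(name): a dict with "camera_matrix" (3x3 intrinsics, pixels), "distortion" ([k1, k2, p1, p2, k3] as OpenCV has them; the pictures are not rectified), "position" and "rotation" of the camera in the world. Camera axes: x right, y down, z forward; pixel columns grow to the right and rows downward; lengths in m; the calibration is good to about 2 mm. A picture is of the moment at which its call begins. calibration takes no time and is no camera call.
- close_job(): hands the job in, once; it reports no verdict.
The state is a dict: "time_s": time; "q": joint angles; "qvel": joint speeds; "joint_efforts": joint torques, N m; "position": TCP position; "tool_rot": TCP orientation; "ft_force": force on the tool from outside, world axes, zero at the start; "wrist_torque": the same for the moment, N m; "grip_width": finger opening in m.
Only numpy, scipy, OpenCV 4.12 (cv2) and the standard library are available. Lean on these libraries where they do the work, as an engineer would, in place of code of your own. Each camera call takes 0.05 s, during which the arm holds its last target.

## Working session

There is one attempt and no reset: what is moved stays moved. The work goes in short steps, Python scripts to look and compute and a tool call to move; the robot and the scene stay as the last step left them, time stands still between calls to the robot, and variables do not carry over. Pictures are saved under pics/ and viewed, and the job is handed in when it is done.

Besides the shell and the picture viewer there is one more tool, called by a JSON object that holds its "api" and its "payload", one argument or row to a line. servo_tool: Moves the arm, as the interface text tells. Its arguments: {"type":"object","properties":{"commands":{"type":"array","items":{"type":"object","properties":{"delta_rot":{"type":"array","items":{"type":"number"}},"travel":{"type":"array","items":{"type":"number"}},"fingers":{"type":"number"}}}},"squeeze":{"type":"number"}},"required":["commands"]}

```bash
mkdir -p pics; ls; python3 - <<'E'
from rig import *
import cv2,json
for n in("scene","top"):
    im=get_image(n); cv2.imwrite(f"pics/{n}0.png",im[...,::-1]); 
    c=calibration(n); print(n,c)
s=observe(); print(s)
E
```

```text
pics
scene {'camera_matrix': array([[353.03024996,   0.        , 262.27052522],
       [  0.        , 353.03024996, 192.32124149],
       [  0.        ,   0.        ,   1.        ]]), 'distortion': array([-0.08591776,  0.        ,  0.        ,  0.        ,  0.        ]), 'position': array([ 0.75174099, -0.39416979,  0.74342006]), 'rotation': array([[ 0.8621788 ,  0.36665248, -0.34959072],
       [ 0.50650977, -0.63719762,  0.58088471],
       [-0.00977556, -0.6778976 , -0.73509135]])}
top {'camera_matrix': array([[383.19573289,   0.        , 257.26543656],
       [  0.        , 383.19573289, 192.39356189],
       [  0.        ,   0.        ,   1.        ]]), 'distortion': array([-0.02823353,  0.        ,  0.        ,  0.        ,  0.        ]), 'position': array([0.34060016, 0.09943725, 0.93036955]), 'rotation': array([[ 0.02247097, -0.99137772,  0.12909401],
       [-0.99950447, -0.01943045,  0.02476425],
       [-0.02204237, -0.12958652, -0.99132309]])}
{'time_s': 0.1, 'q': array([-8.49282453e+01,  2.18380939e+01,  7.43770245e+01,  3.37429655e-04,
        8.38574669e+01, -1.23358310e+01]), 'qvel': array([-0.08632946, -0.06064008, -0.08231327,  0.04064589,  0.00935628,
       -0.09171145]), 'joint_efforts': array([ 4.24826809e-03, -4.49217618e+01, -2.31652468e+01, -1.98890189e-04,
        3.68019551e-03, -1.21681417e-06]), 'position': array([ 0.1645188 , -0.52456395,  0.23078441]), 'tool_rot': array([[ 9.54200933e-01,  2.99166455e-01, -1.06161385e-04],
       [ 2.99166346e-01, -9.54200138e-01,  1.26241024e-03],
       [ 2.76371588e-04, -1.23635294e-03, -9.99999198e-01]]), 'ft_force': array([-0.10101563, -1.14375934, -0.73053298]), 'wrist_torque': array([-0.01704358, -0.01913594, -0.02512633]), 'grip_width': 0.08546432537781552}
```

View pics/scene0.png

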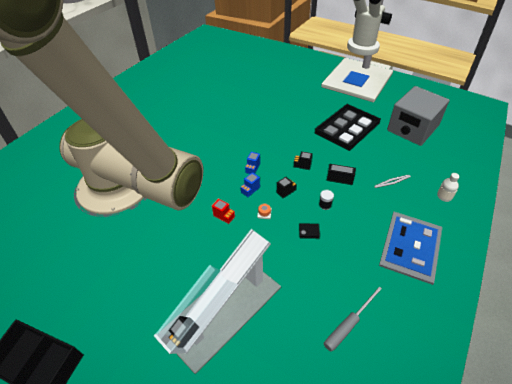

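View pics/top0.png

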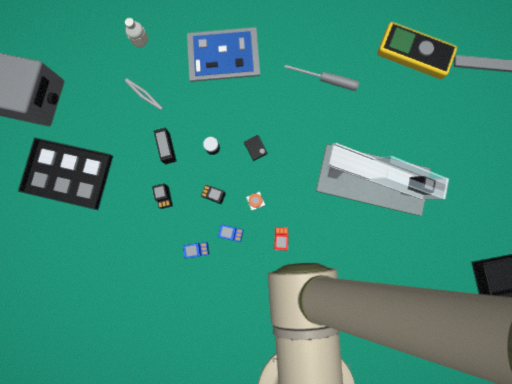

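The top view shows two black modules with brass steps at about (213,194) and (162,196), and the rail from (333,157) at its upper end to (445,185). Next I'll enlarge these areas.

```bash
python3 - <<'E'
import cv2
t=cv2.imread("pics/top0.png"); s=cv2.imread("pics/scene0.png")
cv2.imwrite("pics/t_mod.png",cv2.resize(t[170:220,140:240],None,fx=8,fy=8,interpolation=cv2.INTER_CUBIC))
cv2.imwrite("pics/t_rail.png",cv2.resize(t[135:220,310:455],None,fx=5,fy=5,interpolation=cv2.INTER_CUBIC))
cv2.imwrite("pics/s_mod.png",cv2.resize(s[140:210,260:360],None,fx=8,fy=8,interpolation=cv2.INTER_CUBIC))
cv2.imwrite("pics/s_rail.png",cv2.resize(s[225:375,145:290],None,fx=4,fy=4,interpolation=cv2.INTER_CUBIC))
E
```

```text
(no output)
```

View pics/t_mod.png

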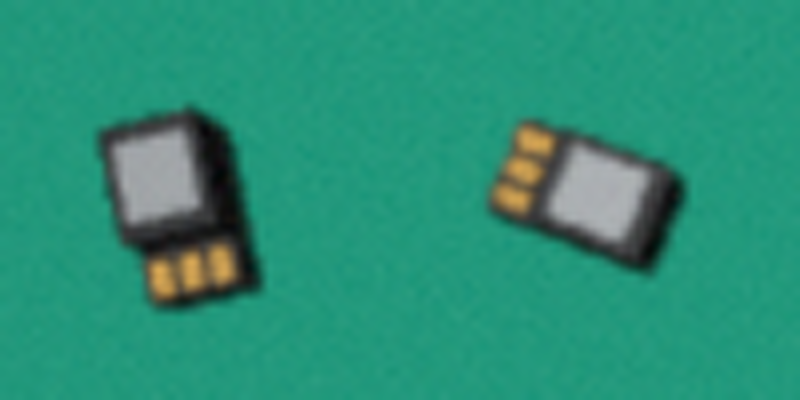

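View pics/t_rail.png

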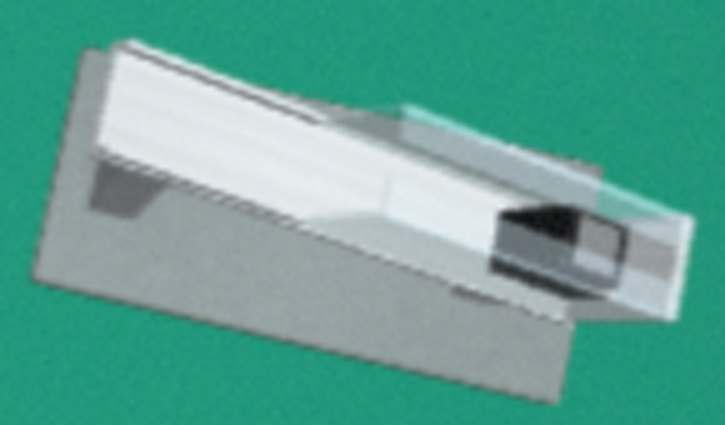

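View pics/s_mod.png

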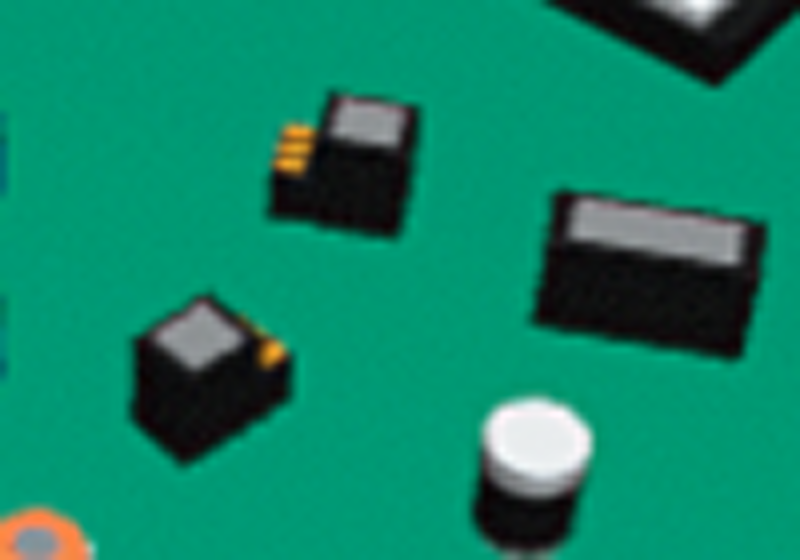

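View pics/s_rail.png

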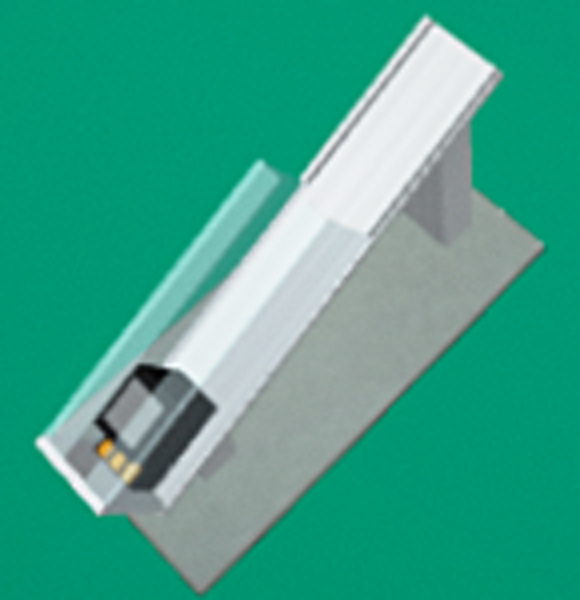

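```bash
cat > h.py <<'E'
import cv2,numpy as np
from rig import *
def rays(n,px):
    c=calibration(n); p=cv2.undistortPoints(np.array(px,float).reshape(-1,1,2),c["camera_matrix"],c["distortion"]).reshape(-1,2)
    d=np.c_[p,np.ones(len(p))]@np.array(c["rotation"]).T
    return np.array(c["position"]),d
def onz(n,px,z):
    o,d=rays(n,px); return o+d*((z-o[2])/d[:,2])[:,None]
def tri(p1,p2):
    a,u=rays("top",[p1]);b,v=rays("scene",[p2]);u=u[0];v=v[0]
    s=np.linalg.lstsq(np.c_[u,-v],b-a,rcond=None)[0]
    A=a+s[0]*u;B=b+s[1]*v
    return (A+B)/2,np.linalg.norm(A-B)
def proj(n,P):
    c=calibration(n);R=np.array(c["rotation"]).T
    return cv2.projectPoints(np.array(P,float).reshape(-1,1,3),cv2.Rodrigues(R)[0],-R@c["position"],c["camera_matrix"],c["distortion"])[0].reshape(-1,2)
E
python3 - <<'E'
from h import *
np.set_printoptions(precision=4,suppress=True)
for n,f,cs in(("top","top0",[(162,192),(213,194)]),("scene","scene0",[(306,156),(285,182)])):
    im=cv2.imread(f"pics/{f}.png").astype(int);b,g,r=im[...,0],im[...,1],im[...,2]
    grey=((abs(r-g)<20)&(abs(b-g)<25)&(g>90)).astype(np.uint8)
    br=((r-b>60)&(r>120)&(g>80)).astype(np.uint8)
    for nm,m,z in(("grey",grey,.044),("brass",br,.0245)):
        k,l,st,ce=cv2.connectedComponentsWithStats(m)
        for c in cs:
            for i in range(1,k):
                if np.hypot(*(ce[i]-c))<14 and st[i,4]>3:
                    w=(l==i)
                    print(n,nm,c,st[i,4],ce[i],onz(n,[ce[i]],z)[0])
print("A",tri((335,143),(251.2,228.8)),"B",tri((329.4,165.4),(270.5,243)))
E
```

```text
top grey (162, 192) 107 [159.     191.6449] [0.4533 0.3527 0.044 ]
top grey (213, 194) 120 [214.4    193.5833] [0.4513 0.2218 0.044 ]
top brass (162, 192) 36 [163.5833 203.5278] [0.4273 0.3456 0.0245]
top brass (213, 194) 10 [206.3 187.2] [0.4687 0.2445 0.0245]
top brass (213, 194) 20 [204.3  192.45] [0.4559 0.2488 0.0245]
scene grey (306, 156) 39 [305.5897 154.8205] [0.4541 0.3546 0.044 ]
scene grey (285, 182) 49 [284.3469 181.6531] [0.4518 0.2237 0.044 ]
scene brass (306, 156) 17 [296.3529 158.1176] [0.428  0.3478 0.0245]
scene brass (285, 182) 5 [293.4 183.8] [0.4696 0.2462 0.0245]
A (array([ 0.5283, -0.0418,  0.19  ]), np.float64(0.02619704691927744)) B (array([ 0.5258, -0.0247,  0.1095]), np.float64(0.03866678404090656))
```

```bash
python3 - <<'E'
from h import *
np.set_printoptions(precision=4,suppress=True)
pR=(335,143);pL=(329.4,165.4)
print("R",tri(pR,(270.5,243)),"L",tri(pL,(251.2,228.8)))
for z in(.148,.155): print(z,onz("top",[pR,pL],z),onz("scene",[(270.5,243),(251.2,228.8)],z))
# module yaw from black+grey+brass silhouettes: patch minAreaRect
for n,f,cs in(("top","top0",[(159,191.6),(214.4,193.6)]),("scene","scene0",[(305.6,154.8),(284.3,181.7)])):
    im=cv2.imread(f"pics/{f}.png")
    for c in cs:
        x0,y0=int(c[0])-16,int(c[1])-16
        s=8;cr=cv2.resize(im[y0:y0+32,x0:x0+32],None,fx=s,fy=s,interpolation=cv2.INTER_CUBIC).astype(int)
        b,g,r=cr[...,0],cr[...,1],cr[...,2]
        m=((abs(r-g)<30)&(abs(b-g)<30)&(g>90)).astype(np.uint8)
        m=cv2.morphologyEx(m,cv2.MORPH_OPEN,np.ones((15,15)))
        cn=max(cv2.findContours(m,0,2)[0],key=cv2.contourArea).reshape(-1,2)
        P=onz(n,(cn+.5)/s-.5+[x0,y0],.044)[:,:2]
        rc=cv2.minAreaRect((P*1000).astype(np.float32));print(n,c,rc)
    B=im.astype(int);
E
```

```text
R (array([ 0.5519, -0.0389,  0.1494]), np.float64(0.006427879128376388)) L (array([ 0.5019, -0.028 ,  0.1517]), np.float64(0.0021532559384756403))
0.148 [[ 0.5497 -0.0411  0.148 ]
 [ 0.5018 -0.0292  0.148 ]] [[ 0.5539 -0.0359  0.148 ]
 [ 0.5012 -0.025   0.148 ]]
0.155 [[ 0.5478 -0.0398  0.155 ]
 [ 0.5004 -0.0281  0.155 ]] [[ 0.5562 -0.0401  0.155 ]
 [ 0.5041 -0.0293  0.155 ]]
top (159, 191.6) ((453.48126220703125, 352.73541259765625), (26.423513412475586, 24.32180404663086), 13.774962425231934)
top (214.4, 193.6) ((451.3724365234375, 221.8448486328125), (27.503414154052734, 26.080081939697266), 69.43392944335938)
scene (305.6, 154.8) ((453.89337158203125, 354.47894287109375), (24.271482467651367, 23.81014633178711), 25.14169692993164)
scene (284.3, 181.7) ((451.2162780761719, 223.93267822265625), (24.637907028198242, 24.61882781982422), 69.44081115722656)
```

```bash
python3 - <<'E'
from h import *
np.set_printoptions(precision=4,suppress=True)
def pl(n,a,b):
    o,d=rays(n,[a,b]); return np.cross(d[0],d[1])
for nm,t,s in(("L",((329.4,165.4),(370,179.4)),((251.2,228.8),(221.2,270))),("R",((335,143),(375,159.4)),((270.5,243),(238,283.8)))):
    v=np.cross(pl("top",*t),pl("scene",*s)); v/=np.linalg.norm(v); v*=-np.sign(v[2])
    print(nm,v,"yaw",np.degrees(np.arctan2(v[1],v[0])),"pitch",np.degrees(np.arcsin(-v[2])))
for n,a,b in(("top",(317,191),(421.6,215.4)),("scene",(280.8,285.8),(195,373))):
    P=onz(n,[a,b],.006);print(n,P,np.degrees(np.arctan2(*(P[1]-P[0])[1::-1])))
E
```

```text
L [-0.1727 -0.8742 -0.4539] yaw -101.17411538970141 pitch 26.995071452186234
R [-0.2131 -0.8817 -0.421 ] yaw -103.58547364114322 pitch 24.89767884097926
top [[ 0.4672 -0.0224  0.006 ]
 [ 0.4129 -0.2739  0.006 ]] -102.18184525935976
scene [[ 0.5857 -0.0418  0.006 ]
 [ 0.5314 -0.295   0.006 ]] -102.088892824793
```

```bash
cat >> h.py <<'E'
YAW=np.radians(-102.2);LS=np.array([.5169,-.079,.125])
c_,s_=np.cos(np.radians(25)),np.sin(np.radians(25))
RX=np.array([np.cos(YAW)*c_,np.sin(YAW)*c_,-s_]);RY=np.array([-np.sin(YAW),np.cos(YAW),0]);RZ=np.cross(RX,RY)
RR=np.c_[RX,RY,RZ]
def rail(p,LS=LS): return LS+np.asarray(p,float)/1000@RR.T
E
cat > ov.py <<'E'
from h import *
import sys
tag=sys.argv[1]
M=[((.4537,.3536),194),((.4513,.2228),69.7)]
for n,(x0,y0,x1,y1) in(("top",(310,135,455,220)),("scene",(145,225,290,375))):
    im=cv2.imread(f"pics/{n}{tag}.png");s=4
    big=cv2.resize(im,None,fx=s,fy=s,interpolation=cv2.INTER_CUBIC)
    def poly(P,col): cv2.polylines(big,[((proj(n,P)+.5)*s).astype(int)],True,col,1)
    for y in(-21,-24,21,24): poly(rail([[-54,y,8],[51,y,8]]),(0,0,255))
    for x in(-54,51): poly(rail([[x,-24,8],[x,24,8]]),(0,0,255))
    poly(rail([[51,21,0],[51,-21,0],[51,-21,55],[51,21,55]]),(255,0,0))
    poly(rail([[215,21,0],[215,-21,0],[215,-21,55],[215,21,55]]),(255,0,255))
    poly(rail([[163,15,44],[163,-15,44],[199,-15,44],[199,15,44]]),(0,255,255))
    for (c,yw) in M:
        a=np.radians(yw);u=np.array([np.cos(a),np.sin(a),0]);v=np.array([-u[1],u[0],0]);o=np.array([*c,0])+.008*u
        q=lambda x,y,z:o+x*u+y*v+np.array([0,0,z])
        poly([q(-.026,-.015,.044),q(-.026,.015,.044),q(.010,.015,.044),q(.010,-.015,.044)],(0,0,255))
        poly([q(-.026,-.015,0),q(-.026,.015,0),q(.026,.015,0),q(.026,-.015,0)],(255,0,255))
    cv2.imwrite(f"pics/ov_{n}_r{tag}.png",big[y0*s:y1*s,x0*s:x1*s])
    b=(130,165,240,225) if n=="top" else (260,140,340,215)
    cv2.imwrite(f"pics/ov_{n}_m{tag}.png",cv2.resize(big[b[1]*s:b[3]*s,b[0]*s:b[2]*s],None,fx=1.7,fy=1.7))
E
python3 ov.py 0
```

```text
(no output)
```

View pics/ov_top_r0.png

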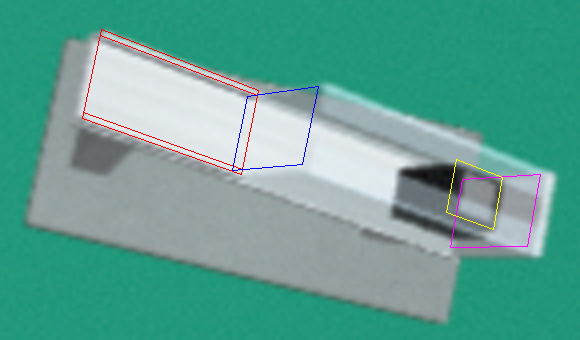

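View pics/ov_scene_r0.png

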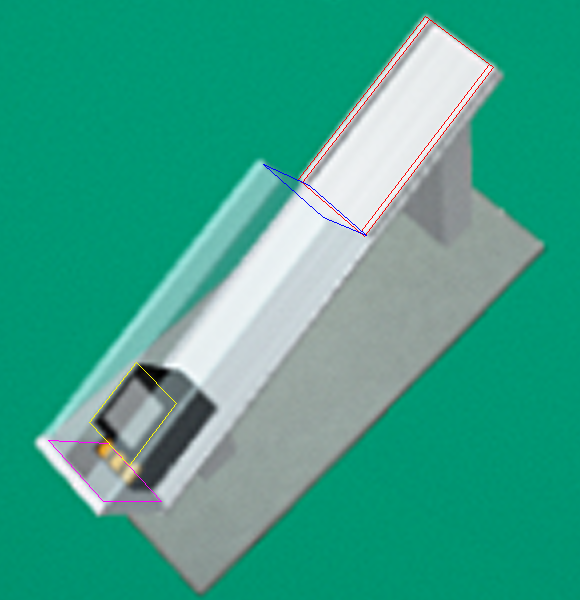

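View pics/ov_top_m0.png

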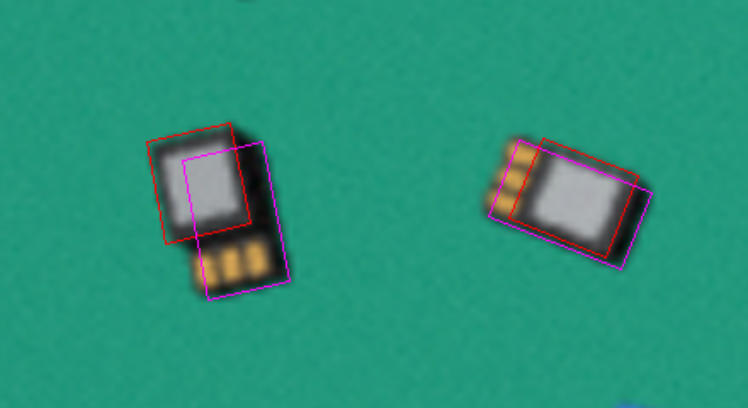

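View pics/ov_scene_m0.png

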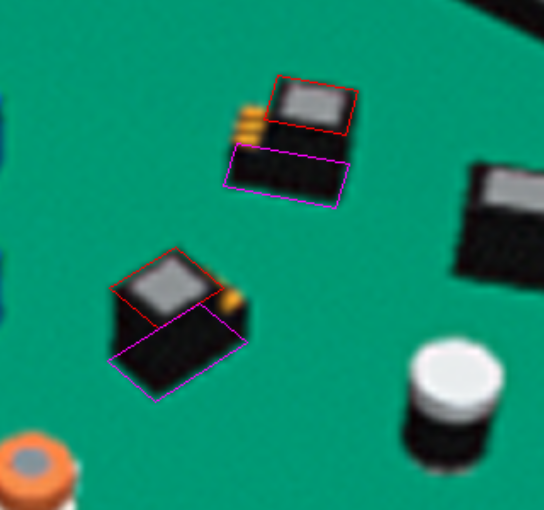

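Both modules and the rail line up with the overlay to about 2 mm in both views. I'll start with module A.

```bash
cat > go.py <<'E'
from h import *
from scipy.spatial.transform import Rotation as Ro
import sys
np.set_printoptions(precision=2,suppress=True)
def down(psi):
    p=np.radians(psi);x=np.array([np.cos(p),np.sin(p),0]);z=np.array([0,0,-1.]);return np.c_[x,np.cross(z,x),z]
PL=np.c_[-RX,np.cross(-RZ,-RX),-RZ]
def rem(pos,R):
    s=observe(); d=(np.array(pos)-s["position"])/.03
    w=Ro.from_matrix(R@np.array(s["tool_rot"]).T).as_rotvec(degrees=True)/6
    print("t",round(s["time_s"],2),"pos",s["position"].round(4),"q",np.array(s["q"]).round(1),"F",s["ft_force"],"w",round(s["grip_width"],4))
    print("travel units",d,"rot units",w)
def A(z): rem([.4498,.3526,z],down(14))
def B(z): rem([.4527,.2266,z],down(-110.3))
def P(x,h): rem(rail([x-4,0,h]),PL)  # h = TCP above floor, x = module centre
E
python3 -c "
from go import *
A(.12)"
```

```text
t 0.1 pos [ 0.16 -0.52  0.23] q [-84.9  21.8  74.4   0.   83.9 -12.3] F [-0.1  -1.14 -0.73] w 0.0855
travel units [ 9.51 29.24 -3.69] rot units [-0.01 -0.   -0.57]
```

{"api": "servo_tool", "payload": {
  "commands": [
    {"travel": [1,1,0],"delta_rot": [0,0,0],"fingers": 60},
    {"travel": [1,1,0],"delta_rot": [0,0,0],"fingers": 60},
    {"travel": [1,1,0],"delta_rot": [0,0,0],"fingers": 60},
    {"travel": [1,1,0],"delta_rot": [0,0,0],"fingers": 60},
    {"travel": [1,1,0],"delta_rot": [0,0,0],"fingers": 60},
    {"travel": [1,1,0],"delta_rot": [0,0,0],"fingers": 60},
    {"travel": [1,1,0],"delta_rot": [0,0,0],"fingers": 60},
    {"travel": [1,1,0],"delta_rot": [0,0,0],"fingers": 60}
  ],
  "squeeze": 40
}}

```text
time_s: 0.9
position: [0.4078, -0.2771, 0.2276]
tool_rot: [[0.957, 0.29, -0.002], [0.29, -0.957, 0.006], [-0.001, -0.006, -1.0]]
ft_force: [1.0, -0.3, -0.6]
grip_width: 0.0651
```

```bash
python3 -c "
from go import *
A(.12)"
```

```text
t 0.9 pos [ 0.41 -0.28  0.23] q [-48.   16.4  83.2   0.1  80.7  25.1] F [ 0.98 -0.28 -0.64] w 0.0651
travel units [ 1.4  20.99 -3.59] rot units [-0.06 -0.02 -0.48]
```

{"api": "servo_tool", "payload": {
  "commands": [
    {"travel": [0.1,1,0]},
    {"travel": [0.1,1,0]},
    {"travel": [0.1,1,0]},
    {"travel": [0.1,1,0]},
    {"travel": [0.1,1,0]},
    {"travel": [0.1,1,0]},
    {"travel": [0.1,1,0]},
    {"travel": [0.1,1,0]}
  ]
}}

```text
validation failed for argument at $.co...
```

{"api": "servo_tool", "payload": {
  "commands": [
    {"travel": [0.1,1,0]},
    {"travel": [0.1,1,0]},
    {"travel": [0,1,-0.2]},
    {"travel": [0,1,-0.3],"delta_rot": [0,0,-0.1]},
    {"travel": [0,1,-0.4],"delta_rot": [0,0,-0.1]},
    {"travel": [0,1,-0.5],"delta_rot": [0,0,-0.1]},
    {"travel": [0,1,-0.5],"delta_rot": [0,0,-0.1]},
    {"travel": [0,1,-0.5],"delta_rot": [0,0,-0.1]}
  ]
}}

```text
validation failed for argument at $.co...
```

```bash
python3 -c "
from go import *
A(.08)"
```

```text
t 0.9 pos [ 0.41 -0.28  0.23] q [-48.   16.4  83.2   0.1  80.7  25.1] F [ 0.98 -0.28 -0.64] w 0.0651
travel units [ 1.4  20.99 -4.92] rot units [-0.06 -0.02 -0.48]
```

All fields are required in every row.

{"api": "servo_tool", "payload": {
  "commands": [
    {"travel": [0.1,1,0],"delta_rot": [0,0,0],"fingers": 60},
    {"travel": [0.1,1,0],"delta_rot": [0,0,0],"fingers": 60},
    {"travel": [0.1,1,0],"delta_rot": [0,0,0],"fingers": 60},
    {"travel": [0.1,1,0],"delta_rot": [0,0,0],"fingers": 60},
    {"travel": [0.1,1,0],"delta_rot": [0,0,0],"fingers": 60},
    {"travel": [0.1,1,0],"delta_rot": [0,0,0],"fingers": 60},
    {"travel": [0.1,1,0],"delta_rot": [0,0,0],"fingers": 60},
    {"travel": [0.1,1,0],"delta_rot": [0,0,0],"fingers": 60}
  ]
}}

```text
time_s: 1.7
position: [0.4333, -0.0256, 0.2252]
tool_rot: [[0.956, 0.293, -0.006], [0.293, -0.956, 0.009], [-0.003, -0.011, -1.0]]
ft_force: [-0.6, -0.2, -0.5]
grip_width: 0.065
```

{"api": "servo_tool", "payload": {
  "commands": [
    {"travel": [0.1,1,0],"delta_rot": [0,0,0],"fingers": 60},
    {"travel": [0.1,1,0],"delta_rot": [0,0,0],"fingers": 60},
    {"travel": [0.1,1,-0.2],"delta_rot": [0,0,0],"fingers": 60},
    {"travel": [0.1,1,-0.3],"delta_rot": [0,0,-0.1],"fingers": 60},
    {"travel": [0.1,1,-0.4],"delta_rot": [0,0,-0.1],"fingers": 60},
    {"travel": [0.1,1,-0.5],"delta_rot": [0,0,-0.1],"fingers": 60},
    {"travel": [0,1,-0.5],"delta_rot": [0,0,-0.1],"fingers": 60},
    {"travel": [0,1,-0.5],"delta_rot": [0,0,-0.1],"fingers": 60}
  ]
}}

```text
time_s: 2.5
position: [0.4507, 0.225, 0.151]
tool_rot: [[0.971, 0.241, -0.004], [0.241, -0.971, 0.009], [-0.002, -0.01, -1.0]]
ft_force: [0.1, -0.6, 1.0]
grip_width: 0.0655
```

```bash
python3 -c "
from go import *
A(.08)"
```

```text
t 2.5 pos [0.45 0.23 0.15] q [12.7 21.7 89.1  0.6 69.3 88.6] F [ 0.08 -0.59  1.02] w 0.0655
travel units [-0.03  4.25 -2.37] rot units [-0.09 -0.04  0.01]
```

{"api": "servo_tool", "payload": {
  "commands": [
    {"travel": [0,1,-0.5],"delta_rot": [0,0,0],"fingers": 60},
    {"travel": [0,1,-0.6],"delta_rot": [0,0,0],"fingers": 60},
    {"travel": [0,1,-0.6],"delta_rot": [0,0,0],"fingers": 60},
    {"travel": [0,0.8,-0.5],"delta_rot": [-0.1,0,0],"fingers": 60},
    {"travel": [0,0.2,0],"delta_rot": [0,0,0],"fingers": 60},
    {"travel": [0,0,0],"delta_rot": [0,0,0],"fingers": 60}
  ]
}}

```text
time_s: 3.1
position: [0.4479, 0.3522, 0.0786]
tool_rot: [[0.97, 0.244, -0.01], [0.244, -0.97, -0.004], [-0.011, 0.001, -1.0]]
ft_force: [-0.4, -1.0, 0.3]
grip_width: 0.065
```

```bash
python3 -c "
from go import *
A(.017)
for n in ('top','scene'): cv2.imwrite(f'pics/{n}1.png',get_image(n)[...,::-1])
t=cv2.imread('pics/top1.png');s=cv2.imread('pics/scene1.png')
f=lambda a:cv2.resize(a,None,fx=4,fy=4,interpolation=2)
cv2.imwrite('pics/c1.png',np.hstack([f(t[150:250,110:210]),f(s[110:210,250:350])]))
"
```

```text
t 3.1 pos [0.45 0.35 0.08] q [ 26.3  32.7  83.3   0.1  64.7 102.1] F [-0.36 -0.98  0.25] w 0.065
travel units [ 0.06  0.01 -2.05] rot units [ 0.04 -0.1  -0.02]
```

View pics/c1.png

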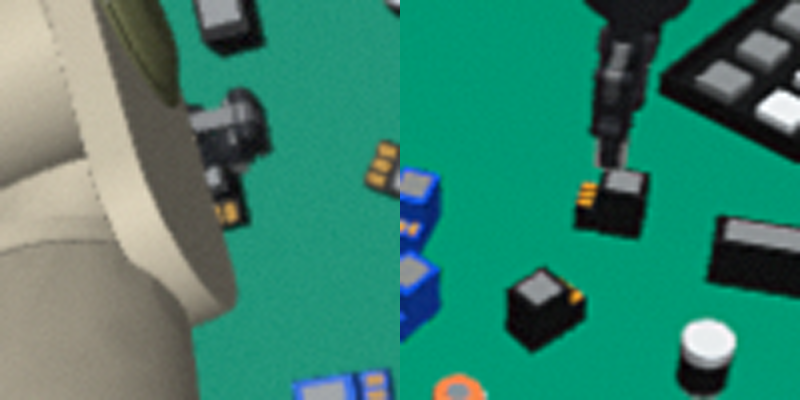

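{"api": "servo_tool", "payload": {
  "commands": [
    {"travel": [0,0,-0.7],"delta_rot": [0,-0.1,0],"fingers": 60},
    {"travel": [0,0,-0.6],"delta_rot": [0,0,0],"fingers": 60},
    {"travel": [0.1,0,-0.5],"delta_rot": [0,0,0],"fingers": 60},
    {"travel": [0,0,-0.2],"delta_rot": [0,0,0],"fingers": 60},
    {"travel": [0,0,0],"delta_rot": [0,0,0],"fingers": 60}
  ]
}}

```text
time_s: 3.7
position: [0.4543, 0.3467, 0.0223]
tool_rot: [[0.972, 0.237, 0.008], [0.237, -0.972, -0.001], [0.008, 0.003, -1.0]]
ft_force: [0.1, 0.6, 0.2]
grip_width: 0.065
```

```bash
python3 -c "
from go import *
A(.017)"
```

```text
t 3.7 pos [0.45 0.35 0.02] q [ 25.6  36.9  86.7  -0.3  56.  102.1] F [0.09 0.65 0.24] w 0.065
travel units [-0.15  0.2  -0.18] rot units [0.01 0.08 0.05]
```

{"api": "servo_tool", "payload": {
  "commands": [
    {"travel": [-0.1,0.2,-0.2],"delta_rot": [0,0.1,0],"fingers": 60},
    {"travel": [0,0,0],"delta_rot": [0,0,0],"fingers": 60}
  ]
}}

```text
time_s: 3.9
position: [0.4519, 0.3527, 0.0177]
tool_rot: [[0.972, 0.235, -0.001], [0.235, -0.972, 0.0], [-0.001, -0.001, -1.0]]
ft_force: [-0.1, -0.6, -0.1]
grip_width: 0.0652
```

```bash
python3 -c "
from go import *
A(.017)"
```

```text
t 3.9 pos [0.45 0.35 0.02] q [ 26.1  37.5  86.3   0.1  56.2 102.5] F [-0.11 -0.61 -0.12] w 0.0652
travel units [-0.07 -0.   -0.02] rot units [-0.   -0.01  0.06]
```

Good. Closing, then lifting.

{"api": "servo_tool", "payload": {
  "commands": [
    {"travel": [-0.1,0,0],"delta_rot": [0,0,0.1],"fingers": 255},
    {"travel": [0,0,0],"delta_rot": [0,0,0],"fingers": 255},
    {"travel": [0,0,0],"delta_rot": [0,0,0],"fingers": 255},
    {"travel": [0,0,0],"delta_rot": [0,0,0],"fingers": 255},
    {"travel": [0,0,0],"delta_rot": [0,0,0],"fingers": 255},
    {"travel": [0,0,0],"delta_rot": [0,0,0],"fingers": 255}
  ]
}}

```text
time_s: 4.5
position: [0.4488, 0.3532, 0.0191]
tool_rot: [[0.969, 0.247, 0.001], [0.247, -0.969, 0.001], [0.001, -0.001, -1.0]]
ft_force: [0.6, -0.6, -1.0]
grip_width: 0.0291
```

```bash
python3 -c "
from go import *
A(.017)"
```

```text
t 4.5 pos [0.45 0.35 0.02] q [ 26.3  37.2  86.7   0.1  56.  102. ] F [ 0.59 -0.64 -0.99] w 0.0291
travel units [ 0.03 -0.02 -0.07] rot units [-0.01  0.01 -0.05]
```

{"api": "servo_tool", "payload": {
  "commands": [
    {"travel": [0,0,0.5],"delta_rot": [0,0,0],"fingers": 255},
    {"travel": [0,0,1],"delta_rot": [0,0,0],"fingers": 255},
    {"travel": [0,0,1],"delta_rot": [0,0,0],"fingers": 255},
    {"travel": [0,0,1],"delta_rot": [0,0,0],"fingers": 255},
    {"travel": [0,-0.5,1],"delta_rot": [0,0,0.5],"fingers": 255},
    {"travel": [0,-1,1],"delta_rot": [0,0,1],"fingers": 255},
    {"travel": [0,-1,1],"delta_rot": [0,0,1],"fingers": 255}
  ]
}}

```text
time_s: 5.2
position: [0.4451, 0.2769, 0.2155]
tool_rot: [[0.866, 0.5, -0.009], [0.5, -0.866, -0.006], [-0.01, 0.001, -1.0]]
ft_force: [1.5, 0.3, -0.3]
grip_width: 0.0296
```

```bash
python3 -c "
from go import *
P(-8,69)"
```

```text
t 5.2 pos [0.45 0.28 0.22] q [19.  20.2 79.6 -0.2 80.8 79. ] F [ 1.51  0.34 -0.33] w 0.0296
travel units [  2.26 -12.46  -0.76] rot units [ 3.55 -2.58  7.83]
```

{"api": "servo_tool", "payload": {
  "commands": [
    {"travel": [0.2,-1,0.4],"delta_rot": [0,0,1],"fingers": 255},
    {"travel": [0.2,-1,0.3],"delta_rot": [0,0,1],"fingers": 255},
    {"travel": [0.2,-1,0.2],"delta_rot": [0,0,1],"fingers": 255},
    {"travel": [0.2,-1,0],"delta_rot": [0,0,1],"fingers": 255},
    {"travel": [0.2,-1,0],"delta_rot": [0,0,1],"fingers": 255},
    {"travel": [0.2,-1,0],"delta_rot": [0,0,1],"fingers": 255},
    {"travel": [0.2,-1,0],"delta_rot": [0,0,1],"fingers": 255},
    {"travel": [0.2,-1,0],"delta_rot": [0,0,0.9],"fingers": 255}
  ]
}}

```text
time_s: 6.0
position: [0.4933, 0.0276, 0.2486]
tool_rot: [[0.182, 0.983, 0.004], [0.983, -0.182, -0.004], [-0.003, 0.005, -1.0]]
ft_force: [0.8, -0.2, -1.4]
grip_width: 0.0296
```

```bash
python3 -c "
from go import *
P(-8,69)"
```

```text
t 6.0 pos [0.49 0.03 0.25] q [-10.5  15.3  81.2  -0.2  83.2   0. ] F [ 0.8  -0.19 -1.43] w 0.0296
travel units [ 0.66 -4.15 -1.87] rot units [ 4.12 -0.78 -0.27]
```

{"api": "servo_tool", "payload": {
  "commands": [
    {"travel": [0.2,-0.8,0],"delta_rot": [0.8,-0.2,0],"fingers": 255},
    {"travel": [0.2,-0.8,0],"delta_rot": [0.8,-0.2,-0.1],"fingers": 255},
    {"travel": [0.1,-0.8,0],"delta_rot": [0.8,-0.2,-0.1],"fingers": 255},
    {"travel": [0.1,-0.8,0],"delta_rot": [0.8,-0.1,-0.1],"fingers": 255},
    {"travel": [0,-0.7,-0.2],"delta_rot": [0.8,-0.1,0],"fingers": 255},
    {"travel": [0,0,0],"delta_rot": [0,0,0],"fingers": 255}
  ]
}}

```text
time_s: 6.6
position: [0.5117, -0.0976, 0.242]
tool_rot: [[0.196, 0.975, 0.101], [0.883, -0.22, 0.414], [0.426, 0.009, -0.905]]
ft_force: [-0.1, 0.5, -1.0]
grip_width: 0.0294
```

```bash
python3 -c "
from go import *
P(-8,69);P(-8,21)"
```

```text
t 6.6 pos [ 0.51 -0.1   0.24] q [-35.7  20.1  79.4  23.3  90.4 -25. ] F [-0.09  0.48 -1.03] w 0.0294
travel units [ 0.04  0.03 -1.65] rot units [-0.02  0.09  0.09]
t 6.6 pos [ 0.51 -0.1   0.24] q [-35.7  20.1  79.4  23.3  90.4 -25. ] F [-0.09  0.48 -1.03] w 0.0294
travel units [ 0.19  0.69 -3.1 ] rot units [-0.02  0.09  0.09]
```

{"api": "servo_tool", "payload": {
  "commands": [
    {"travel": [0,0,-0.8],"delta_rot": [0,0,0.1],"fingers": 255},
    {"travel": [0,0,-0.8],"delta_rot": [0,0.1,0],"fingers": 255},
    {"travel": [0,0.2,-0.4],"delta_rot": [0,0,0],"fingers": 255},
    {"travel": [0.1,0.2,-0.5],"delta_rot": [0,0,0],"fingers": 255},
    {"travel": [0,0.1,-0.2],"delta_rot": [0,0,0],"fingers": 255},
    {"travel": [0,0,0],"delta_rot": [0,0,0],"fingers": 255}
  ]
}}

```text
time_s: 7.2
position: [0.5142, -0.0816, 0.1587]
tool_rot: [[0.191, 0.978, 0.087], [0.887, -0.21, 0.41], [0.419, -0.001, -0.908]]
ft_force: [0.2, 0.8, -0.9]
grip_width: 0.0295
```

```bash
python3 -c "
from go import *
P(-8,20)
for n in ('top','scene'): cv2.imwrite(f'pics/{n}2.png',get_image(n)[...,::-1])
t=cv2.imread('pics/top2.png');s=cv2.imread('pics/scene2.png')
f=lambda a:cv2.resize(a,None,fx=4,fy=4,interpolation=2)
cv2.imwrite('pics/c2.png',np.hstack([f(t[120:220,300:400]),f(s[200:300,200:300])]))
"
```

```text
t 7.2 pos [ 0.51 -0.08  0.16] q [-33.7  24.8  86.9  23.4  79.  -28.3] F [ 0.24  0.79 -0.87] w 0.0295
travel units [ 0.11  0.17 -0.35] rot units [ 0.03 -0.02 -0.01]
```

View pics/c2.png

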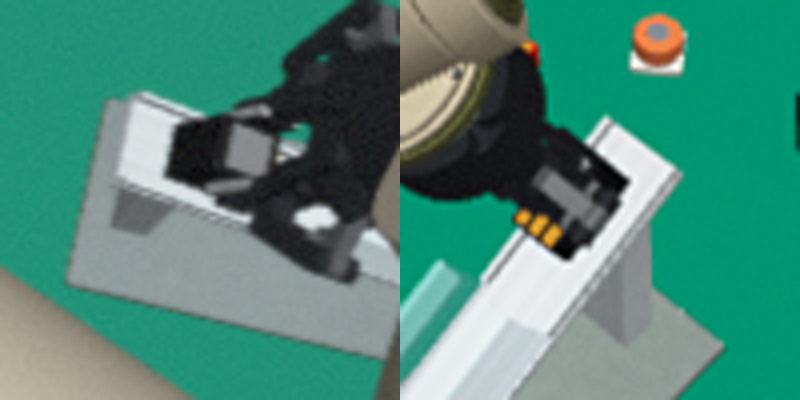

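{"api": "servo_tool", "payload": {
  "commands": [
    {"travel": [0.1,0.1,-0.2],"delta_rot": [0,0,0],"fingers": 255},
    {"travel": [0,0.1,-0.1],"delta_rot": [0,0,0],"fingers": 255},
    {"travel": [0,0,0],"delta_rot": [0,0,0],"fingers": 255}
  ]
}}

```text
time_s: 7.6
position: [0.5185, -0.0764, 0.1513]
tool_rot: [[0.19, 0.978, 0.091], [0.888, -0.211, 0.408], [0.418, 0.003, -0.909]]
ft_force: [0.4, 0.1, -0.1]
grip_width: 0.0296
```

```bash
python3 -c "
from go import *
P(-8,20)
for n in ('top','scene'): cv2.imwrite(f'pics/{n}3.png',get_image(n)[...,::-1])
t=cv2.imread('pics/top3.png');s=cv2.imread('pics/scene3.png')
f=lambda a:cv2.resize(a,None,fx=6,fy=6,interpolation=2)
cv2.imwrite('pics/c3.png',np.hstack([f(t[130:195,320:385]),f(s[220:285,215:280])]))
"
```

```text
t 7.6 pos [ 0.52 -0.08  0.15] q [-33.   25.3  87.3  23.6  77.5 -28.1] F [ 0.41  0.12 -0.15] w 0.0296
travel units [-0.03 -0.01 -0.1 ] rot units [ 0.06  0.02 -0.  ]
```

View pics/c3.png

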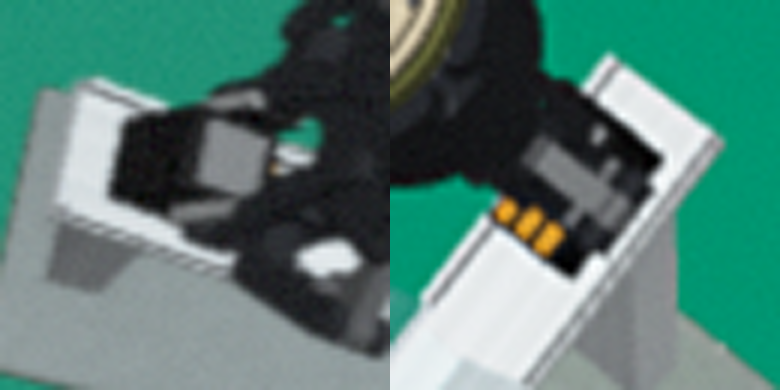

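{"api": "servo_tool", "payload": {
  "commands": [
    {"travel": [0,0,-0.1],"delta_rot": [0.1,0,0],"fingers": 255},
    {"travel": [0,0,0],"delta_rot": [0,0,0],"fingers": 255}
  ]
}}

```text
time_s: 7.9
position: [0.5186, -0.0769, 0.1485]
tool_rot: [[0.19, 0.977, 0.092], [0.884, -0.211, 0.417], [0.427, 0.002, -0.904]]
ft_force: [-0.2, 0.6, -1.3]
grip_width: 0.029
```

```bash
python3 -c "
from go import *
P(-8,20)"
```

```text
t 7.9 pos [ 0.52 -0.08  0.15] q [-33.3  25.7  87.5  24.1  77.5 -28.6] F [-0.25  0.62 -1.27] w 0.029
travel units [-0.04  0.01 -0.01] rot units [-0.05  0.03 -0.  ]
```

{"api": "servo_tool", "payload": {
  "commands": [
    {"travel": [0,0,-0.05],"delta_rot": [0,0,0],"fingers": 255},
    {"travel": [0,0,0],"delta_rot": [0,0,0],"fingers": 255}
  ]
}}

```text
time_s: 8.1
position: [0.5189, -0.0774, 0.1474]
tool_rot: [[0.19, 0.977, 0.093], [0.884, -0.212, 0.417], [0.427, 0.003, -0.904]]
ft_force: [-0.7, 0.0, -2.1]
grip_width: 0.0294
```

```bash
python3 -c "
from go import *
P(-8,20)"
```

```text
t 8.1 pos [ 0.52 -0.08  0.15] q [-33.3  25.8  87.5  24.2  77.3 -28.7] F [-0.69  0.05 -2.08] w 0.0294
travel units [-0.05  0.02  0.03] rot units [-0.04  0.04  0.  ]
```

{"api": "servo_tool", "payload": {
  "commands": [
    {"travel": [0,0,0],"delta_rot": [0,0,0],"fingers": 60},
    {"travel": [0,0,0],"delta_rot": [0,0,0],"fingers": 60},
    {"travel": [0,0,0],"delta_rot": [0,0,0],"fingers": 60},
    {"travel": [0,0,0],"delta_rot": [0,0,0],"fingers": 60},
    {"travel": [0,0,0],"delta_rot": [0,0,0],"fingers": 60},
    {"travel": [0,0,0],"delta_rot": [0,0,0],"fingers": 60},
    {"travel": [0,0,0],"delta_rot": [0,0,0],"fingers": 60},
    {"travel": [0,0,0],"delta_rot": [0,0,0],"fingers": 60}
  ]
}}

```text
time_s: 8.9
position: [0.519, -0.0773, 0.1474]
tool_rot: [[0.19, 0.977, 0.093], [0.884, -0.212, 0.417], [0.427, 0.003, -0.904]]
ft_force: [-0.0, -0.3, -0.4]
grip_width: 0.0654
```

```bash
python3 -c "
from go import *
P(-8,20)
for n in ('top','scene'): cv2.imwrite(f'pics/{n}4.png',get_image(n)[...,::-1])
t=cv2.imread('pics/top4.png');s=cv2.imread('pics/scene4.png')
f=lambda a:cv2.resize(a,None,fx=3,fy=3,interpolation=2)
cv2.imwrite('pics/c4.png',np.hstack([f(t[120:220,320:450]),f(s[225:375,145:280])[:300]]) if 0 else f(s[225:375,145:290]))
"
```

```text
t 8.9 pos [ 0.52 -0.08  0.15] q [-33.3  25.8  87.5  24.2  77.3 -28.7] F [-0.03 -0.28 -0.42] w 0.0654
travel units [-0.05  0.02  0.03] rot units [-0.04  0.04  0.01]
```

View pics/c4.png

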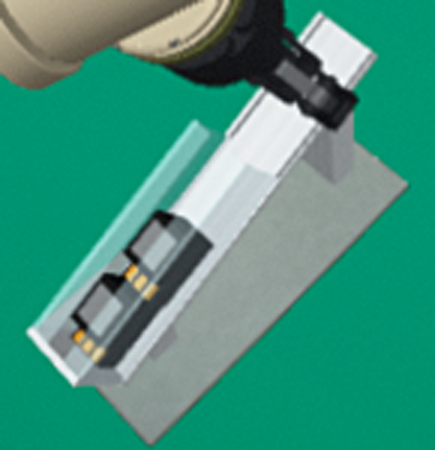

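Module A slid down and rests against the fixed one. Retracting and heading for B.

{"api": "servo_tool", "payload": {
  "commands": [
    {"travel": [-0.1,-0.4,0.9],"delta_rot": [0,0,0],"fingers": 60},
    {"travel": [-0.1,-0.4,0.9],"delta_rot": [0,0,0],"fingers": 60},
    {"travel": [0,0.2,1],"delta_rot": [-0.6,0.2,0],"fingers": 60},
    {"travel": [0,0.8,0.6],"delta_rot": [-0.8,0.2,0],"fingers": 60},
    {"travel": [0,0.9,0],"delta_rot": [-0.8,0.2,0],"fingers": 60},
    {"travel": [0,0.9,0],"delta_rot": [-0.8,0.2,0],"fingers": 60},
    {"travel": [-0.1,0.9,0],"delta_rot": [-0.8,0.1,0],"fingers": 60},
    {"travel": [-0.1,0.9,0],"delta_rot": [-0.3,0,0.5],"fingers": 60}
  ]
}}

```text
time_s: 9.8
position: [0.5065, 0.0359, 0.2537]
tool_rot: [[0.174, 0.985, 0.006], [0.985, -0.174, -0.014], [-0.013, 0.009, -1.0]]
ft_force: [-0.4, -0.4, -0.2]
grip_width: 0.0652
```

```bash
python3 -c "
from go import *
B(.08)"
```

```text
t 9.8 pos [0.51 0.04 0.25] q [-8.9 16.5 78.6 -0.7 84.4  1.2] F [-0.39 -0.38 -0.18] w 0.0652
travel units [-1.79  6.36 -5.79] rot units [-0.07  0.21 28.29]
```

{"api": "servo_tool", "payload": {
  "commands": [
    {"travel": [-0.2,0.6,0],"delta_rot": [0,0,1],"fingers": 60},
    {"travel": [-0.2,0.6,0],"delta_rot": [0,0,1],"fingers": 60},
    {"travel": [-0.2,0.6,0],"delta_rot": [0,0,1],"fingers": 60},
    {"travel": [-0.2,0.6,0],"delta_rot": [0,0,1],"fingers": 60},
    {"travel": [-0.2,0.6,0],"delta_rot": [0,0,1],"fingers": 60},
    {"travel": [-0.2,0.6,0],"delta_rot": [0,0,1],"fingers": 60},
    {"travel": [-0.2,0.6,0],"delta_rot": [0,0,1],"fingers": 60},
    {"travel": [-0.2,0.6,0],"delta_rot": [0,0,1],"fingers": 60}
  ]
}}

```text
time_s: 10.6
position: [0.4552, 0.1889, 0.254]
tool_rot: [[-0.645, 0.764, 0.015], [0.764, 0.645, -0.004], [-0.013, 0.009, -1.0]]
ft_force: [0.1, -0.4, 0.3]
grip_width: 0.0655
```

{"api": "servo_tool", "payload": {
  "commands": [
    {"travel": [0,0.5,-0.2],"delta_rot": [0,0,1],"fingers": 60},
    {"travel": [0,0.4,-0.4],"delta_rot": [0,0,1],"fingers": 60},
    {"travel": [0,0.3,-0.4],"delta_rot": [0,0,1],"fingers": 60},
    {"travel": [0,0.1,-0.4],"delta_rot": [0,0,1],"fingers": 60},
    {"travel": [0,0,-0.3],"delta_rot": [0,0,1],"fingers": 60},
    {"travel": [0,0,-0.3],"delta_rot": [0,0,1],"fingers": 60},
    {"travel": [0,0,-0.3],"delta_rot": [0,0,1],"fingers": 60},
    {"travel": [0,0,-0.3],"delta_rot": [0,0,1],"fingers": 60}
  ]
}}

```text
time_s: 11.4
position: [0.4537, 0.2324, 0.1744]
tool_rot: [[-1.0, -0.008, 0.014], [-0.008, 1.0, 0.013], [-0.014, 0.012, -1.0]]
ft_force: [0.5, 0.5, 0.3]
grip_width: 0.0653
```

```bash
python3 -c "
from go import *
B(.08)"
```

```text
t 11.4 pos [0.45 0.23 0.17] q [ 13.5  20.3  86.8   0.5  71.9 -77.1] F [0.47 0.46 0.29] w 0.0653
travel units [-0.03 -0.19 -3.15] rot units [-0.18  0.04 11.54]
```

{"api": "servo_tool", "payload": {
  "commands": [
    {"travel": [0,-0.1,-0.3],"delta_rot": [0,0,1],"fingers": 60},
    {"travel": [0,-0.1,-0.3],"delta_rot": [0,0,1],"fingers": 60},
    {"travel": [0,0,-0.3],"delta_rot": [0,0,1],"fingers": 60},
    {"travel": [0,0,-0.3],"delta_rot": [0,0,1],"fingers": 60},
    {"travel": [0,0,-0.3],"delta_rot": [0,0,1],"fingers": 60},
    {"travel": [0,0,-0.3],"delta_rot": [0,0,1],"fingers": 60},
    {"travel": [0,0,-0.3],"delta_rot": [0,0,1],"fingers": 60},
    {"travel": [0,0,-0.3],"delta_rot": [0,0,1],"fingers": 60}
  ]
}}

```text
time_s: 12.2
position: [0.4534, 0.2262, 0.0995]
tool_rot: [[-0.636, -0.772, -0.001], [-0.772, 0.636, 0.019], [-0.014, 0.013, -1.0]]
ft_force: [0.3, -0.5, 0.5]
grip_width: 0.0653
```

{"api": "servo_tool", "payload": {
  "commands": [
    {"travel": [0,0,-0.3],"delta_rot": [0,0,1],"fingers": 60},
    {"travel": [0,0,-0.2],"delta_rot": [0,0,1],"fingers": 60},
    {"travel": [0,0,-0.2],"delta_rot": [0,0,1],"fingers": 60},
    {"travel": [0,0,0],"delta_rot": [0,0,0.4],"fingers": 60},
    {"travel": [0,0,0],"delta_rot": [0,0,0],"fingers": 60}
  ]
}}

```text
time_s: 12.7
position: [0.4529, 0.2262, 0.0764]
tool_rot: [[-0.311, -0.95, -0.011], [-0.95, 0.31, 0.017], [-0.013, 0.015, -1.0]]
ft_force: [0.5, -0.3, 0.2]
grip_width: 0.0653
```

```bash
python3 -c "
from go import *
B(.017)
for n in ('top','scene'): cv2.imwrite(f'pics/{n}5.png',get_image(n)[...,::-1])
t=cv2.imread('pics/top5.png');s=cv2.imread('pics/scene5.png')
f=lambda a:cv2.resize(a,None,fx=4,fy=4,interpolation=2)
cv2.imwrite('pics/c5.png',np.hstack([f(t[150:250,160:260]),f(s[130:230,240:340])]))
"
```

```text
t 12.7 pos [0.45 0.23 0.08] q [  12.5   27.6   94.2    1.3   58.6 -150. ] F [ 0.48 -0.33  0.19] w 0.0653
travel units [-0.01  0.01 -1.98] rot units [-0.17 -0.1  -0.37]
```

View pics/c5.png

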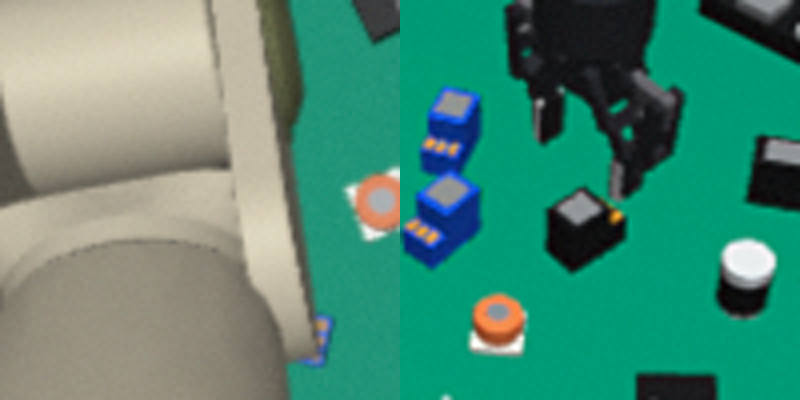

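{"api": "servo_tool", "payload": {
  "commands": [
    {"travel": [0,0,-0.2],"delta_rot": [-0.2,-0.1,-0.4],"fingers": 60},
    {"travel": [0,0,-0.5],"delta_rot": [0,0,0],"fingers": 60},
    {"travel": [0,0,-0.5],"delta_rot": [0,0,0],"fingers": 60},
    {"travel": [0,0,-0.5],"delta_rot": [0,0,0],"fingers": 60},
    {"travel": [0,0,0],"delta_rot": [0,0,0],"fingers": 60}
  ]
}}

```text
time_s: 13.3
position: [0.4538, 0.2265, 0.0254]
tool_rot: [[-0.359, -0.933, 0.005], [-0.933, 0.359, -0.003], [0.001, -0.006, -1.0]]
ft_force: [0.7, -0.3, -0.4]
grip_width: 0.0655
```

```bash
python3 -c "
from go import *
B(.018)"
```

```text
t 13.3 pos [0.45 0.23 0.03] q [  13.3   32.2   97.1   -0.3   50.5 -145.5] F [ 0.74 -0.34 -0.42] w 0.0655
travel units [-0.04  0.   -0.25] rot units [0.03 0.05 0.13]
```

{"api": "servo_tool", "payload": {
  "commands": [
    {"travel": [0,0,-0.25],"delta_rot": [0,0,0.1],"fingers": 60},
    {"travel": [0,0,0],"delta_rot": [0,0,0],"fingers": 60},
    {"travel": [0,0,0],"delta_rot": [0,0,0],"fingers": 255},
    {"travel": [0,0,0],"delta_rot": [0,0,0],"fingers": 255},
    {"travel": [0,0,0],"delta_rot": [0,0,0],"fingers": 255},
    {"travel": [0,0,0],"delta_rot": [0,0,0],"fingers": 255},
    {"travel": [0,0,0],"delta_rot": [0,0,0],"fingers": 255},
    {"travel": [0,0,0],"delta_rot": [0,0,0],"fingers": 255}
  ]
}}

```text
time_s: 14.1
position: [0.4551, 0.2268, 0.0201]
tool_rot: [[-0.35, -0.937, 0.009], [-0.937, 0.35, -0.002], [-0.001, -0.009, -1.0]]
ft_force: [0.3, -0.3, -0.9]
grip_width: 0.0292
```

```bash
python3 -c "
from go import *
B(.018)"
```

```text
t 14.1 pos [0.46 0.23 0.02] q [  13.3   32.7   97.3   -0.3   49.5 -146. ] F [ 0.29 -0.28 -0.86] w 0.0292
travel units [-0.08 -0.01 -0.07] rot units [0.02 0.09 0.03]
```

{"api": "servo_tool", "payload": {
  "commands": [
    {"travel": [0,0,0.5],"delta_rot": [0,0,0],"fingers": 255},
    {"travel": [0,0,1],"delta_rot": [0,0,0],"fingers": 255},
    {"travel": [0,0,1],"delta_rot": [0,0,-0.5],"fingers": 255},
    {"travel": [0,0,1],"delta_rot": [0,0,-1],"fingers": 255},
    {"travel": [0,0,1],"delta_rot": [0,0,-1],"fingers": 255},
    {"travel": [0,0,1],"delta_rot": [0,0,-1],"fingers": 255},
    {"travel": [0,0,1],"delta_rot": [0,0,-1],"fingers": 255},
    {"travel": [0,-0.2,1],"delta_rot": [0,0,-1],"fingers": 255}
  ]
}}

```text
time_s: 14.9
position: [0.4508, 0.22, 0.2492]
tool_rot: [[-0.816, -0.578, -0.005], [-0.578, 0.816, -0.003], [0.006, 0.0, -1.0]]
ft_force: [0.5, -0.5, -1.2]
grip_width: 0.0295
```

{"api": "servo_tool", "payload": {
  "commands": [
    {"travel": [0.1,-0.3,0],"delta_rot": [0,0,-1],"fingers": 255},
    {"travel": [0.1,-0.3,0],"delta_rot": [0,0,-1],"fingers": 255},
    {"travel": [0.1,-0.3,0],"delta_rot": [0,0,-1],"fingers": 255},
    {"travel": [0.1,-0.3,0],"delta_rot": [0,0,-1],"fingers": 255},
    {"travel": [0.1,-0.3,0],"delta_rot": [0,0,-1],"fingers": 255},
    {"travel": [0.1,-0.3,0],"delta_rot": [0,0,-1],"fingers": 255},
    {"travel": [0.1,-0.3,0],"delta_rot": [0,0,-1],"fingers": 255},
    {"travel": [0.1,-0.3,0],"delta_rot": [0,0,-1],"fingers": 255}
  ]
}}

```text
time_s: 15.7
position: [0.4752, 0.1458, 0.2533]
tool_rot: [[-0.967, 0.253, -0.0], [0.253, 0.967, -0.002], [-0.0, -0.002, -1.0]]
ft_force: [0.2, 0.1, -1.5]
grip_width: 0.0293
```

{"api": "servo_tool", "payload": {
  "commands": [
    {"travel": [0.1,-0.3,0],"delta_rot": [0,0,-1],"fingers": 255},
    {"travel": [0.1,-0.3,0],"delta_rot": [0,0,-1],"fingers": 255},
    {"travel": [0.1,-0.3,0],"delta_rot": [0,0,-1],"fingers": 255},
    {"travel": [0.1,-0.3,0],"delta_rot": [0,0,-1],"fingers": 255},
    {"travel": [0.1,-0.3,0],"delta_rot": [0,0,-1],"fingers": 255},
    {"travel": [0.1,-0.3,0],"delta_rot": [0,0,-1],"fingers": 255},
    {"travel": [0.1,-0.3,0],"delta_rot": [0,0,-1],"fingers": 255},
    {"travel": [0.1,-0.3,0],"delta_rot": [0,0,-1],"fingers": 255}
  ]
}}

```text
time_s: 16.5
position: [0.4984, 0.0707, 0.2517]
tool_rot: [[-0.427, 0.904, -0.006], [0.904, 0.427, 0.001], [0.003, -0.005, -1.0]]
ft_force: [0.6, 0.6, -1.1]
grip_width: 0.0291
```

```bash
python3 -c "
from go import *
P(-8,70);rem([.4933,.0276,.2486],down(77.8))"
```

```text
t 16.5 pos [0.5  0.07 0.25] q [ -5.4  16.4  79.1   0.   84.9 -30.7] F [ 0.55  0.57 -1.1 ] w 0.0291
travel units [ 0.48 -5.6  -1.94] rot units [ 4.19  0.43 -6.15]
t 16.5 pos [0.5  0.07 0.25] q [ -5.4  16.4  79.1   0.   84.9 -30.7] F [ 0.55  0.57 -1.1 ] w 0.0291
travel units [-0.17 -1.44 -0.1 ] rot units [-0.02 -0.05 -6.24]
```

{"api": "servo_tool", "payload": {
  "commands": [
    {"travel": [0,-0.2,0],"delta_rot": [0,0,-1],"fingers": 255},
    {"travel": [0,-0.2,0],"delta_rot": [0,0,-1],"fingers": 255},
    {"travel": [0,-0.2,0],"delta_rot": [0,0,-1],"fingers": 255},
    {"travel": [0,-0.2,0],"delta_rot": [0,0,-1],"fingers": 255},
    {"travel": [0,-0.3,0],"delta_rot": [0,0,-1],"fingers": 255},
    {"travel": [0,-0.3,0],"delta_rot": [0,0,-1],"fingers": 255},
    {"travel": [0,-0.3,0],"delta_rot": [0,0,-0.2],"fingers": 255}
  ]
}}

```text
time_s: 17.2
position: [0.4973, 0.0175, 0.2501]
tool_rot: [[0.236, 0.972, -0.008], [0.972, -0.235, 0.006], [0.004, -0.009, -1.0]]
ft_force: [0.7, -0.2, -0.3]
grip_width: 0.0297
```

{"api": "servo_tool", "payload": {
  "commands": [
    {"travel": [0.1,-0.8,0],"delta_rot": [0.8,-0.2,0],"fingers": 255},
    {"travel": [0.1,-0.8,0],"delta_rot": [0.8,-0.2,0],"fingers": 255},
    {"travel": [0.1,-0.8,0],"delta_rot": [0.8,-0.2,0],"fingers": 255},
    {"travel": [0.1,-0.8,0],"delta_rot": [0.8,-0.1,0],"fingers": 255},
    {"travel": [0,-0.7,0],"delta_rot": [0.8,-0.1,0],"fingers": 255},
    {"travel": [0,0,-0.2],"delta_rot": [0,0,0],"fingers": 255},
    {"travel": [0,0,0],"delta_rot": [0,0,0],"fingers": 255}
  ]
}}

```text
time_s: 17.9
position: [0.5089, -0.1057, 0.2436]
tool_rot: [[0.204, 0.976, 0.082], [0.878, -0.219, 0.425], [0.433, -0.015, -0.901]]
ft_force: [-0.2, -0.0, -1.8]
grip_width: 0.0294
```

```bash
python3 -c "
from go import *
P(-8,70)"
```

```text
t 17.9 pos [ 0.51 -0.11  0.24] q [-36.5  20.7  78.4  23.   92.5 -25. ] F [-0.2  -0.02 -1.78] w 0.0294
travel units [ 0.14  0.28 -1.67] rot units [-0.14 -0.12  0.08]
```

{"api": "servo_tool", "payload": {
  "commands": [
    {"travel": [0.1,0.3,-0.7],"delta_rot": [-0.1,-0.1,0.1],"fingers": 255},
    {"travel": [0,0,-0.8],"delta_rot": [0,0,0],"fingers": 255},
    {"travel": [0,0.2,-0.4],"delta_rot": [0,0,0],"fingers": 255},
    {"travel": [0.1,0.2,-0.5],"delta_rot": [0,0,0],"fingers": 255},
    {"travel": [0,0.1,-0.2],"delta_rot": [0,0,0],"fingers": 255},
    {"travel": [0,0,0],"delta_rot": [0,0,0],"fingers": 255}
  ]
}}

```text
time_s: 18.5
position: [0.5148, -0.0761, 0.1649]
tool_rot: [[0.176, 0.981, 0.086], [0.891, -0.196, 0.41], [0.419, 0.004, -0.908]]
ft_force: [0.1, -0.4, -1.0]
grip_width: 0.029
```

```bash
python3 -c "
from go import *
P(-8,20)"
```

```text
t 18.5 pos [ 0.51 -0.08  0.16] q [-33.2  24.3  86.6  23.4  79.6 -28.3] F [ 0.13 -0.38 -0.96] w 0.029
travel units [ 0.09 -0.02 -0.56] rot units [ 0.04  0.03 -0.15]
```

{"api": "servo_tool", "payload": {
  "commands": [
    {"travel": [0.1,0,-0.3],"delta_rot": [0,0,-0.15],"fingers": 255},
    {"travel": [0,0,-0.1],"delta_rot": [0,0,0],"fingers": 255},
    {"travel": [0,0,-0.1],"delta_rot": [0,0,0],"fingers": 255},
    {"travel": [0,0,0],"delta_rot": [0,0,0],"fingers": 255}
  ]
}}

```text
time_s: 18.9
position: [0.5187, -0.0762, 0.1505]
tool_rot: [[0.189, 0.977, 0.095], [0.889, -0.211, 0.407], [0.418, 0.008, -0.909]]
ft_force: [0.8, 0.4, -0.8]
grip_width: 0.0291
```

```bash
python3 -c "
from go import *
P(-8,21)
for n in ('top','scene'): cv2.imwrite(f'pics/{n}6.png',get_image(n)[...,::-1])
t=cv2.imread('pics/top6.png');s=cv2.imread('pics/scene6.png')
f=lambda a:cv2.resize(a,None,fx=6,fy=6,interpolation=2)
cv2.imwrite('pics/c6.png',np.hstack([f(t[130:195,320:385]),f(s[220:285,215:280])]))
"
```

```text
t 18.9 pos [ 0.52 -0.08  0.15] q [-33.   25.3  87.5  23.8  77.2 -28.3] F [ 0.84  0.36 -0.81] w 0.0291
travel units [-0.05 -0.03 -0.05] rot units [ 0.07  0.06 -0.  ]
```

View pics/c6.png

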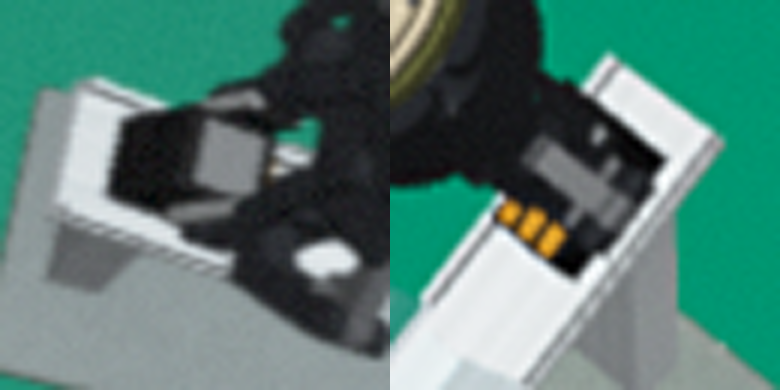

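Module B sits centred between the trough walls with its brass end downhill, the same as A was. I'll lower it a touch and release.

{"api": "servo_tool", "payload": {
  "commands": [
    {"travel": [0,0,-0.05],"delta_rot": [0.1,0,0],"fingers": 255},
    {"travel": [0,0,-0.05],"delta_rot": [0,0,0],"fingers": 255},
    {"travel": [0,0,0],"delta_rot": [0,0,0],"fingers": 255}
  ]
}}

```text
time_s: 19.3
position: [0.5192, -0.0769, 0.1486]
tool_rot: [[0.188, 0.977, 0.097], [0.884, -0.212, 0.416], [0.427, 0.008, -0.904]]
ft_force: [-0.7, -0.6, -0.9]
grip_width: 0.0294
```

```bash
python3 -c "
from go import *
P(-8,21)"
```

```text
t 19.3 pos [ 0.52 -0.08  0.15] q [-33.3  25.6  87.6  24.3  77.2 -28.8] F [-0.67 -0.64 -0.93] w 0.0294
travel units [-0.06 -0.    0.02] rot units [-0.03  0.08  0.  ]
```

{"api": "servo_tool", "payload": {
  "commands": [
    {"travel": [0,0,0],"delta_rot": [0,0,0],"fingers": 60},
    {"travel": [0,0,0],"delta_rot": [0,0,0],"fingers": 60},
    {"travel": [0,0,0],"delta_rot": [0,0,0],"fingers": 60},
    {"travel": [0,0,0],"delta_rot": [0,0,0],"fingers": 60},
    {"travel": [0,0,0],"delta_rot": [0,0,0],"fingers": 60},
    {"travel": [0,0,0],"delta_rot": [0,0,0],"fingers": 60},
    {"travel": [0,0,0],"delta_rot": [0,0,0],"fingers": 60},
    {"travel": [0,0,0],"delta_rot": [0,0,0],"fingers": 60}
  ]
}}

```text
time_s: 20.1
position: [0.5193, -0.0768, 0.1486]
tool_rot: [[0.188, 0.977, 0.098], [0.884, -0.212, 0.416], [0.427, 0.008, -0.904]]
ft_force: [-0.2, -0.3, -0.2]
grip_width: 0.0652
```

{"api": "servo_tool", "payload": {
  "commands": [
    {"travel": [-0.1,-0.4,0.9],"delta_rot": [0,0,0],"fingers": 60},
    {"travel": [-0.1,-0.4,0.9],"delta_rot": [0,0,0],"fingers": 60},
    {"travel": [0,0.2,1],"delta_rot": [-0.6,0.2,0],"fingers": 60},
    {"travel": [0,0.8,0.6],"delta_rot": [-0.8,0.2,0],"fingers": 60},
    {"travel": [0,0.9,0],"delta_rot": [-0.8,0.2,0],"fingers": 60},
    {"travel": [0,0.9,0],"delta_rot": [-0.8,0.2,0],"fingers": 60},
    {"travel": [-0.1,0.9,0],"delta_rot": [-0.8,0.1,0],"fingers": 60},
    {"travel": [-0.1,0.9,0],"delta_rot": [-0.3,0,0],"fingers": 60}
  ]
}}

```text
time_s: 20.9
position: [0.5069, 0.0364, 0.255]
tool_rot: [[0.224, 0.974, 0.011], [0.974, -0.224, -0.015], [-0.013, 0.014, -1.0]]
ft_force: [-0.2, -0.1, 0.1]
grip_width: 0.0652
```

{"api": "servo_tool", "payload": {
  "commands": [
    {"travel": [0,1,0],"delta_rot": [0,0,0],"fingers": 60},
    {"travel": [0,1,0],"delta_rot": [0,0,0],"fingers": 60},
    {"travel": [0,1,0],"delta_rot": [0,0,0],"fingers": 60},
    {"travel": [0,0,0],"delta_rot": [0,0,0],"fingers": 60},
    {"travel": [0,0,0],"delta_rot": [0,0,0],"fingers": 60}
  ]
}}

```text
time_s: 21.4
position: [0.5051, 0.1343, 0.2553]
tool_rot: [[0.218, 0.976, 0.011], [0.976, -0.217, -0.016], [-0.013, 0.015, -1.0]]
ft_force: [0.5, 0.8, -0.2]
grip_width: 0.0652
```

```bash
python3 -c "
from go import *
P(-8,21)
for n in ('top','scene'): cv2.imwrite(f'pics/{n}7.png',get_image(n)[...,::-1])
t=cv2.imread('pics/top7.png');s=cv2.imread('pics/scene7.png')
f=lambda a:cv2.resize(a,None,fx=3,fy=3,interpolation=2)
for x,y in ((137,1),(85,2)):
  print(proj('top',rail([x-8,0,44])),proj('scene',rail([x-8,0,44])), proj('scene',rail([x+18,0,24])))
a=f(t[130:230,300:430]);b=f(s[225:375,145:270]);c=np.zeros((450,390+375,3),np.uint8);c[:300,:390]=a;c[:,390:]=b
cv2.imwrite('pics/c7.png',c)
"
```

```text
t 21.4 pos [0.51 0.13 0.26] q [ 2.4 17.9 76.3 -0.9 85.2 15. ] F [ 0.55  0.76 -0.17] w 0.0652
travel units [ 0.41 -7.04 -3.54] rot units [ 4.22 -0.79  0.09]
[[410.95 176.62]] [[194.79 305.87]] [[191.23 317.63]]
[[392.84 169.77]] [[211.75 283.99]] [[207.8  296.23]]
```

View pics/c7.png

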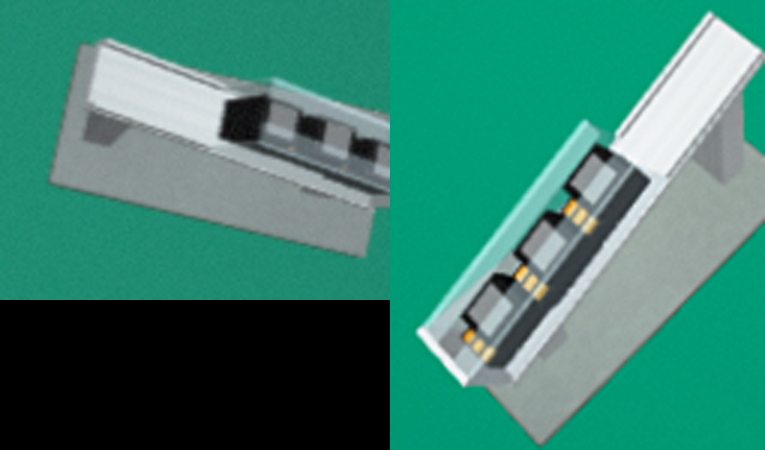

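View pics/scene7.png

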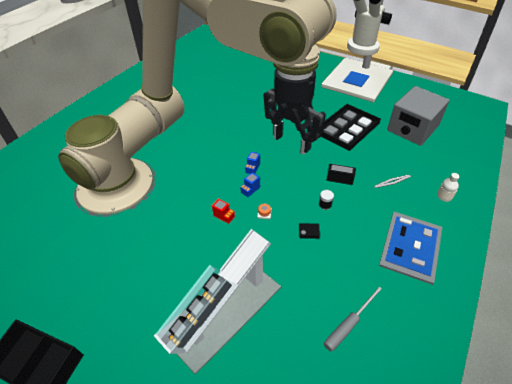

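All three modules are in line in the tube. In the scene view their patches are at about (195,306) and (213,285), within about 1 px of the predicted home positions. Handing in.

```bash
python3 -c "
from rig import *
print(close_job())"
```

```text
the job is handed in; nothing more can be done
None
```

Both black relay modules are in the clear tube, stepped end downhill. The first rests against the fixed module and the second against the first. I picked each one up off the mat, set it in the trough with the gripper tilted 25°, and let it slide down by itself. The job took about 21.5 s of the 54 s allowed.

**Position:** In the last scene picture, the grey patches sit at about (195,306) and (213,285). The predicted home positions are (194.8,305.9) and (211.8,284.0), so they agree to within about 1 px.

**Other checks:** The robot was clear of everything with the gripper open. The blue and red look-alikes and the bystanders had not visibly moved. Every wrist-force reading I saw was about 2 N or less.

**Disagreements:** The two cameras disagreed by about 2 mm on the module positions. For the rail's trough corners the gap was larger, up to about 8 mm, so I used values between the two. This stayed within the trough's clearance. One batch of moves was refused for missing fields, and nothing moved. No check failed.

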